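# Stack two press tools on their carriers

## Task

Make up the two halves of the press tool: on the blue carrier stack the black backing plate, then the steel die block with the hole, then the brass stripper plate on top; on the yellow carrier stack the red spacer plate and on it the green punch block, punch upward. Each piece lies flat, centred on its carrier between the end lips, with its long sides along the carrier's long sides. Set the pieces down gently without dropping them, and leave the bottle, the pin bin and the caliper where they are.

Things in the scene. Friction and masses are not known exactly. Their poses are not given: they have to be found in the camera images.
- backing_center (a point): Backing plate: plain black rectangular plate, 72 mm long (own x) by 48 mm wide (own y), 14 mm thick. Loose, lying flat on the bench, at any turn. The point is at its centre, half-way up (7 mm above its underside); z up. It looks the same after a half turn. About 0.37 kg.
- die_center (a point): Die block: thick bright steel block with one round 26 mm hole through its middle, 72 mm long (own x) by 48 mm wide (own y), 24 mm thick. Loose, lying flat on the bench, at any turn. The point is at its centre, half-way up (12 mm above its underside); z up. It looks the same after a half turn. About 0.54 kg.
- stripper_center (a point): Stripper plate: brass plate with two round 18 mm holes side by side along its length, 72 mm long (own x) by 48 mm wide (own y), 12 mm thick. Loose, lying flat on the bench, at any turn. The point is at its centre, half-way up (6 mm above its underside); z up. It looks the same after a half turn. About 0.3 kg.
- spacer_center (a point): Spacer plate: plain red rectangular plate, 72 mm long (own x) by 48 mm wide (own y), 14 mm thick. Loose, lying flat on the bench, at any turn. The point is at its centre, half-way up (7 mm above its underside); z up. It looks the same after a half turn. About 0.37 kg.
- punch_center (a point): Punch block: green-painted steel plate with a dark round punch, 25 mm in diameter and 20 mm tall, standing up from the middle of its top face (38 mm tall over all). The plate is 72 mm long (own x) by 48 mm wide (own y), 18 mm thick. Loose, lying flat on the bench, at any turn. The point is at its centre, half-way up the plate without the punch (9 mm above its underside); z up. It looks the same after a half turn. About 0.52 kg.
- blue_carrier_deck (a point): Blue carrier: blue painted base, 120 mm long (own x) by 84 mm wide (own y), bolted to the bench. Its flat deck is 12 mm above the bench. At both ends of its length a lip (60 mm along y) rises 6 mm above the deck; the lips are 92 mm apart, inner face to inner face; the long sides have no lip. The point is at the middle of the deck, on its surface; z up. It looks the same after a half turn.
- yellow_carrier_deck (a point): Yellow carrier: yellow painted base, 120 mm long (own x) by 84 mm wide (own y), bolted to the bench. Its flat deck is 12 mm above the bench. At both ends of its length a lip (60 mm along y) rises 6 mm above the deck; the lips are 92 mm apart, inner face to inner face; the long sides have no lip. The point is at the middle of the deck, on its surface; z up. It looks the same after a half turn.
- bottle: Bystander: dark teal drinking bottle, black cap, 66 mm across, 200 mm tall, standing to the left of the work. Origin at the centre of its underside.
- pin_bin: Bystander: small open white bin of steel pins, 100 x 75 x 40 mm, near the right of the work. Origin at the centre of its underside.
- caliper: Bystander: steel caliper with a black slide, 190 mm long (own y), 12 mm high, lying beyond the work. Origin at the middle of its beam, on the bench.

How it is judged:
At the end, for the whole second after the job is handed in: Blue: backing plate, die block, stripper plate, upwards; yellow: spacer plate, punch block. Each centre within 12 mm sideways of its carrier's middle and 4 mm of its height in the stack, length within 0.2 rad of the carrier's, flat within 0.08 rad, released, at rest (horizontal distance between each of backing_center, die_center, stripper_center and blue_carrier_deck below 0.012 m and z of backing_center in the frame of blue_carrier_deck between 0.003 and 0.011 m and angle between the x axis of each of backing_center, die_center, stripper_center and the x axis of blue_carrier_deck, either way round below 0.2 rad and angle between each of backing_center, die_center, stripper_center, spacer_center, punch_center's own z axis and vertical below 0.08 rad and linear speed of each of backing, die, stripper, spacer, punch below 0.02 m/s and z of die_center in the frame of blue_carrier_deck between 0.022 and 0.03 m and z of stripper_center in the frame of blue_carrier_deck between 0.04 and 0.048 m and horizontal distance between each of spacer_center, punch_center and yellow_carrier_deck below 0.012 m and z of spacer_center in the frame of yellow_carrier_deck between 0.003 and 0.011 m and angle between the x axis of each of spacer_center, punch_center and the x axis of yellow_carrier_deck, either way round below 0.2 rad and z of punch_center in the frame of yellow_carrier_deck between 0.019 and 0.027 m); the robot touches nothing.
It fails at once if the bottle is pushed more than 20 mm from where it was or tipped (distance of bottle from where it was at the start of the episode above 0.02 m or angle between bottle's own z axis and vertical above 0.3 rad).
It fails at once if the pin bin is pushed more than 20 mm from where it was or tipped (distance of pin_bin from where it was at the start of the episode above 0.02 m or angle between pin_bin's own z axis and vertical above 0.3 rad).
It fails at once if the caliper is pushed more than 20 mm from where it was or tipped (distance of caliper from where it was at the start of the episode above 0.02 m or angle between caliper's own z axis and vertical above 0.3 rad).
It fails at once if a piece is dropped: it falls freely from more than about 3 cm ((contact force between backing and anything else below 0.05 N and linear speed of backing above 0.75 m/s) or (contact force between die and anything else below 0.05 N and linear speed of die above 0.75 m/s) or (contact force between stripper and anything else below 0.05 N and linear speed of stripper above 0.75 m/s) or (contact force between spacer and anything else below 0.05 N and linear speed of spacer above 0.75 m/s) or (contact force between punch and anything else below 0.05 N and linear speed of punch above 0.75 m/s)).
It also fails if it takes over 141 s, if anything falls off the work surface, if the arm or the gripper's body presses on something with over 40 N, if the wrist force passes 120 N, or if a joint passes its speed limit or range.

## Robot

A 6-joint arm with a two-finger parallel gripper is mounted at the origin on the work surface. World frame = base frame: x ahead of the robot, y to its left, z up, the work surface at z = 0. Lengths are in m, angles in rad, forces in N, time in s.
With the tool pointing down it reaches from about 0.3 to 0.875 m from the base axis. Payload 6.4 kg.
Tool frame: the origin (TCP) lies midway between the tips of the shut fingers; the grasp point (between the pads) lies 19 mm behind it; x points along the fingers, y is the direction in which the jaws open and shut, and the axes are right-handed (so a half turn about x gives the same grasp; the last joint's range is limited). The gripper opens to 85 mm and grips with 20 to 120 N. Pads are 22 mm wide; open, the fingers measure 114 mm over their backs; the gripper's body (76 mm by 85 mm) begins 54 mm behind the grasp point. The pads swing forward as they close: fully open they stand 13 mm farther back than shut.
Start: joints at [1.116, 0.181, 1.607, -0, 1.354, -0.206], TCP at [0.142, 0.557, 0.231] pointing down, gripper open.
Joint ranges: [-2.99, 2.99], [-0.89, 2.07], [0.3, 2.58], [-1.14, 4.28], [0, 2.63], [-3.12, 3.12]. Speed limits (rad/s): [2.57, 2.57, 3.01, 3.14, 3.14, 3.14].

## Interface

Orientations are given as a unit quaternion [w, x, y, z].
In Python, from bench import ctrl gives the robot as it stands.
- The arm moves only by the tool step_arm, never from a script. Its argument "motion" is a list of rows, each a list of 7 numbers: the shift along the tool's x, y, z in mm, then the turn, a rotation vector about the tool's x, y, z in degrees, then the closure in counts, from 0 (fully open) to 255 (shut). In form: [[tx, ty, tz, rx, ry, rz, hand], ...]. A call has 1 to 10 rows; each row is the pose to reach, as a shift and turn from the pose commanded when the call began, along the tool's axes at that moment; what a row does not reach only later rows make up. A row lasts 1/8 s, in which the tool goes at most 62.5 mm and 10.7 degrees, less where a joint would pass 70% of its speed; a pose out of reach is approached as far as the arm can. A call with a gripper value outside its range is refused whole. The fingers move at their own pace and stop on an object; the grip force is fixed at half the most. Time passes only in rows, so rows that repeat a pose let the fingers close. It gives the time, the measured TCP pose, the force and the opening at its end, in the units of the state.
- ctrl.get_obs(): the state, without advancing time (a new reading comes with each control period).
- ctrl.camera(name): name is "side" or "top"; returns (picture, depth): 384x512x3 uint8, red, green, blue; 384x512 float32, m along the optical axis (not along the pixel's ray), 0 where there is no reading.
- ctrl.camera_info(name): a dict with "fx", "fy", "cx", "cy" (pixels), "T" (4x4, takes a point from camera to world coordinates). Camera axes: x right, y down, z forward; pixel columns grow to the right and rows downward; lengths in m; the calibration is good to about 2 mm. A picture is of the moment at which its call begins. camera_info takes no time and is no camera call.
- ctrl.hand_in(): hands the job in, once; it reports no verdict.
The state is a dict: "time_s": time; "q": joint angles; "dq": joint speeds; "joint_efforts": joint torques, N m; "eef_pos": TCP position; "eef_rot": TCP orientation; "wrist_force": force on the tool from outside, world axes, zero at the start; "torque": the same for the moment, N m; "opening": opening from 0.0 (shut) to 1.0 (fully open).
Only numpy, scipy, OpenCV 4.12 (cv2) and the standard library are available. Lean on these libraries where they do the work, as an engineer would, in place of code of your own. Each camera call takes 0.05 s, during which the arm holds its last target. There are 200 camera calls.

## Working session

There is one attempt and no reset: what is moved stays moved. The work goes in short steps, Python scripts to look and compute and a tool call to move; the robot and the scene stay as the last step left them, time stands still between calls to the robot, and variables do not carry over. Pictures are saved under pics/ and viewed, about 12 in all and at most 16, crops included, and the job is handed in when it is done.

Besides the shell and the picture viewer there is one more tool, called after "Request:" as name(argument=value, ...) on one line, values as JSON. step_arm: Moves the arm, as the interface text tells. Its arguments: {"type":"object","properties":{"motion":{"type":"array","items":{"type":"array","items":{"type":"number"}}}},"required":["motion"]}

```bash
mkdir -p pics; ls; python3 - <<'E'
from bench import ctrl
import cv2,numpy as np
o=ctrl.get_obs();print({k:np.round(v,3) for k,v in o.items()})
for n in("side","top"):
    p,d=ctrl.camera(n);i=ctrl.camera_info(n);print(n,i)
    cv2.imwrite(f"pics/{n}0.png",p[:,:,::-1])
    np.savez(f"{n}0.npz",p=p,d=d)
a=cv2.imread("pics/side0.png")
E
```

```text
pics
{'time_s': np.float64(0.0), 'q': array([ 1.116,  0.182,  1.608,  0.   ,  1.354, -0.206]), 'dq': array([ 0.   , -0.001, -0.001, -0.   ,  0.002,  0.001]), 'joint_efforts': array([-1.0000e-03, -4.4487e+01, -3.5134e+01, -0.0000e+00,  9.0000e-03,
       -0.0000e+00]), 'eef_pos': array([0.141, 0.557, 0.23 ]), 'eef_rot': array([ 0.701,  0.087,  0.702, -0.088]), 'wrist_force': array([-0.1  , -0.362,  0.064]), 'torque': array([ 0.016, -0.009, -0.075]), 'opening': np.float64(0.997)}
side {'fx': 403.0625112213119, 'fy': 403.0625112213119, 'cx': 255.5915746596164, 'cy': 189.14454410746117, 'T': array([[ 0.98832713, -0.08720776,  0.12491717,  0.38909478],
       [-0.15234136, -0.55891548,  0.81511079, -1.06278423],
       [-0.00126585, -0.82462615, -0.56567668,  0.80540096],
       [ 0.        ,  0.        ,  0.        ,  1.        ]])}
top {'fx': 368.44953620493357, 'fy': 368.44953620493357, 'cx': 255.22062061621256, 'cy': 190.85040709023934, 'T': array([[-0.01363327, -0.99525238,  0.09636818,  0.46600472],
       [-0.99945897,  0.01644872,  0.0284817 ,  0.02725522],
       [-0.02993161, -0.09592775, -0.99493817,  1.03291052],
       [ 0.        ,  0.        ,  0.        ,  1.        ]])}
```

View pics/top0.png

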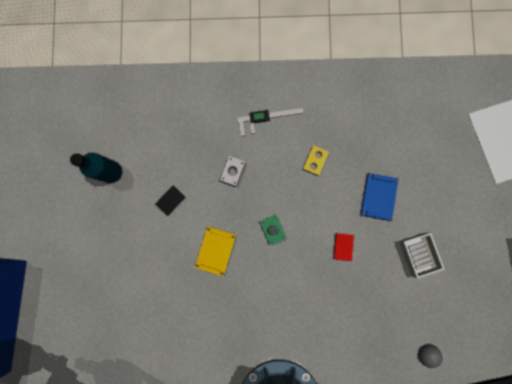

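View pics/side0.png

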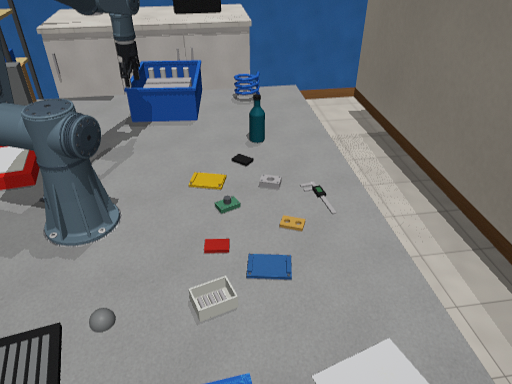

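The top view shows the black plate at (171,200), steel at (232,171), brass at (316,160), yellow carrier at (216,250), green at (273,230), blue carrier at (379,197), red at (344,247), and bin at (422,255). The side view shows all of these unoccluded as well.

```bash
cat > h.py <<'E'
import cv2,numpy as np
from bench import ctrl
# name: (lower HSV, upper HSV, top height, expected size mm, side-view pixel, top-view pixel)
N={'black':((0,0,0),(180,255,45),.014,(72,48),(242,159),(171,200)),
'steel':((0,0,125),(180,40,255),.024,(72,48),(270,181),(232,171)),
'brass':((12,120,120),(30,255,255),.012,(72,48),(292,223),(316,160)),
'red':((0,150,80),(8,255,255),.014,(72,48),(217,245),(344,247)),
'green':((60,80,40),(90,255,255),.018,(72,48),(228,205),(273,230)),
'blue':((100,120,60),(120,255,255),.0125,(120,84),(270,266),(379,197)),
'yellow':((20,150,120),(32,255,255),.0125,(120,84),(208,180),(216,250))}
def cast(n,uv,z):
    i=ctrl.camera_info(n);T=i['T'];uv=np.asarray(uv,float).reshape(-1,2)
    r=np.c_[(uv[:,0]-i['cx'])/i['fx'],(uv[:,1]-i['cy'])/i['fy'],np.ones(len(uv))]@T[:3,:3].T
    return T[:3,3]+r*((z-T[2,3])/r[:,2])[:,None]
def meas(n,p,name,px=None,z=None,K=4,R=32):
    lo,hi,z0,sz,sp,tp=N[name];z=z0 if z is None else z
    px=px or (tp if n=='top' else sp)
    x0,y0=max(px[0]-R,0),max(px[1]-R,0);c=p[y0:y0+2*R,x0:x0+2*R]
    c=cv2.resize(c,None,fx=K,fy=K,interpolation=cv2.INTER_CUBIC)
    m=cv2.inRange(cv2.cvtColor(c,cv2.COLOR_RGB2HSV),lo,hi)
    cs=cv2.findContours(m,cv2.RETR_EXTERNAL,cv2.CHAIN_APPROX_NONE)[0]
    k=max(cs,key=cv2.contourArea)[:,0]
    uv=(k+.5)/K-.5+[x0,y0]
    w=cast(n,uv,z)[:,:2]*1000
    (cx,cy),(a,b),t=cv2.minAreaRect(w.astype(np.float32))
    if b>a:a,b,t=b,a,t+90
    return round(cx,1),round(cy,1),round(a,1),round(b,1),round((t+90)%180-90,1)
E
python3 - <<'E'
from h import *
for n in('top','side'):
    f=np.load(n+'0.npz');p=f['p'];d=f['d']
    for k in N:
        px=N[k][5] if n=='top' else N[k][4]
        i=ctrl.camera_info(n);u,v=px[0]+ (6 if k in('steel','green') and n=='top' else 0),px[1];z=d[v,u]
        P=i['T']@[(u-i['cx'])/i['fx']*z,(v-i['cy'])/i['fy']*z,z,1]
        print(n,k,meas(n,p,k),'z',P[2].round(3))
E
```

```text
top black (542.6, 295.3, 69.9, 47.3, -43.6) z 0.016
top steel (621.8, 92.7, 178.6, 119.8, -0.9) z 0.025
top brass (648.7, -113.2, 73.0, 49.2, -24.8) z 0.013
top red (408.2, -181.5, 70.7, 49.0, -7.1) z 0.015
top green (457.3, 10.1, 71.2, 48.3, 22.9) z 0.017
top blue (543.9, -284.6, 119.4, 84.8, -11.6) z 0.009
top yellow (401.4, 169.1, 119.3, 84.3, -17.6) z 0.013
side black (543.3, 288.1, 78.5, 59.5, -43.0) z 0.013
side steel (628.3, 132.6, 417.5, 256.0, 81.1) z 0.029
side brass (648.1, -118.2, 72.7, 58.7, -25.1) z 0.012
side red (408.4, -188.0, 70.9, 58.5, -6.6) z 0.018
side green (458.5, -0.1, 77.6, 63.4, 21.7) z 0.016
side blue (544.1, -290.4, 119.3, 91.2, -11.7) z 0.013
side yellow (400.1, 163.3, 122.9, 95.2, -17.5) z 0.011
```

```bash
python3 - <<'E'
from h import *
for n in('top','side'):
    p=np.load(n+'0.npz')['p']
    for t in(150,165,180):
        N['steel']=((0,0,t),(180,60,255))+N['steel'][2:]; print(n,t,meas(n,p,'steel',R=20))
from scipy.spatial.transform import Rotation as R
q=ctrl.get_obs()['eef_rot'];print(R.from_quat(q[[1,2,3,0]]).as_matrix().round(3))
E
```

```text
top 150 (623.1, 119.5, 71.1, 45.4, -21.5)
top 165 (622.5, 119.7, 67.6, 42.1, -21.9)Traceback (most recent call last):
  File "<stdin>", line 5, in <module>
  File "h.py", line 22, in meas
    k=max(cs,key=cv2.contourArea)[:,0]
      ~~~^^^^^^^^^^^^^^^^^^^^^^^^
ValueError: max() iterable argument is empty
```

```bash
cat > plan.py <<'E'
import sys
from h import *
from scipy.spatial.transform import Rotation as R
def state():
    o=ctrl.get_obs();q=o['eef_rot'];return o,R.from_quat(q[[1,2,3,0]])
def go(x,y,z,length_deg,start=None):
    "pose: mm, heading of the piece's length; jaws across it"
    o,r0=state();M=r0.as_matrix();p0=o['eef_pos']*1000
    psi0=np.degrees(np.arctan2(M[1,1],M[0,1]));best=None
    for k in(-270,-90,90,270):
        psi=length_deg+k
        for w in(-360,0,360):
            dps=psi+w-psi0
            dq1=np.degrees(np.arctan2(y,x)-o['q'][0])
            q6=np.degrees(o['q'][5])+dq1-dps
            if best is None or abs(q6)<abs(best[1]):best=(dps,q6,psi)
    dps,q6,psi=best;c,s=np.cos(np.radians(psi)),np.sin(np.radians(psi))
    X=np.array([0,0,-1]);Y=np.array([c,s,0]);G=np.c_[X,Y,np.cross(X,Y)]
    rv=np.degrees((r0.inv()*R.from_matrix(G)).as_rotvec())
    sh=M.T@(np.array([x,y,z])-p0)
    print('t',o['time_s'].round(2),'at',p0.round(1),'open',round(float(o['opening']),3),'F',o['wrist_force'].round(1))
    print('shift',sh.round(1),'turn',rv.round(1),'q6->',round(q6),'rows',round(np.linalg.norm(sh)/62.5,1),round(np.linalg.norm(rv)/10.7,1),'tilt',np.degrees(np.arccos(-M[2,0])).round(2))
if __name__=='__main__':go(*map(float,sys.argv[1:]))
E
python3 plan.py 543 295.5 120 -43.6
python3 -c "
from h import *
print(cast('top',[(118,176),(440,250),(402,240),(417,277),(435,236)],0).round(3))"
```

```text
[[ 0.615  0.449  0.   ]
 [ 0.395 -0.446  0.   ]
 [ 0.424 -0.345  0.   ]
 [ 0.323 -0.38   0.   ]
 [ 0.433 -0.435  0.   ]]Traceback (most recent call last):
  File "plan.py", line 23, in <module>
    if __name__=='__main__':go(*map(float,sys.argv[1:]))
                            ~~^^^^^^^^^^^^^^^^^^^^^^^^^^
  File "plan.py", line 21, in go
    print('t',o['time_s'].round(2),'at',p0.round(1),'open',round(float(o['opening']),3),'F',o['wrist_force'].round(1))
              ^^^^^^^^^^^^^^^^^
AttributeError: 'float' object has no attribute 'round'
```

```bash
sed -i "s/o\['time_s'\].round(2)/round(float(o['time_s']),2)/" plan.py; python3 plan.py 543 295.5 120 -43.6
```

```text
t 0.1 at [141.3 556.9 230.5] open 1.003 F [-0.6 -0.7 -0.6]
shift [ 110.6 -154.3  453.7] turn [29.3  0.   0.1] q6-> -18 rows 7.9 2.7 tilt 0.09
```

Request:
step_arm(motion=[[111, -154, 454, 29.3, 0, 0, 0], [111, -154, 454, 29.3, 0, 0, 0], [111, -154, 454, 29.3, 0, 0, 0], [111, -154, 454, 29.3, 0, 0, 0], [111, -154, 454, 29.3, 0, 0, 0], [111, -154, 454, 29.3, 0, 0, 0], [111, -154, 454, 29.3, 0, 0, 0], [111, -154, 454, 29.3, 0, 0, 0], [111, -154, 454, 29.3, 0, 0, 0], [111, -154, 454, 29.3, 0, 0, 0]])

```text
time_s: 1.35
eef_pos: [0.5429, 0.2962, 0.1197]
eef_rot: [0.656, 0.262, 0.657, -0.263]
wrist_force: [-0.5, -0.2, 0.0]
opening: 0.997
```

```bash
python3 plan.py 543 295.5 1 -43.6
```

```text
t 1.35 at [542.9 296.2 119.7] open 0.997 F [-0.5 -0.2  0. ]
shift [118.7  -0.3   0.7] turn [ 0.  -0.1  0.1] q6-> -18 rows 1.9 0.0 tilt 0.1
```

Request:
step_arm(motion=[[60, 0, 0.5, 0, 0, 0, 0], [100, 0, 0.5, 0, 0, 0, 0], [118.5, 0, 0.5, 0, 0, 0, 0], [118.5, 0, 0.5, 0, 0, 0, 255], [118.5, 0, 0.5, 0, 0, 0, 255], [118.5, 0, 0.5, 0, 0, 0, 255], [118.5, 0, 0.5, 0, 0, 0, 255], [118.5, 0, 0.5, 0, 0, 0, 255], [118.5, 0, 0.5, 0, 0, 0, 255], [118.5, 0, 0.5, 0, 0, 0, 255]])

```text
time_s: 2.6
eef_pos: [0.5459, 0.2968, 0.0045]
eef_rot: [0.658, 0.263, 0.656, -0.261]
wrist_force: [-1.2, 0.5, 7.5]
opening: 0.536
```

```bash
python3 plan.py 543 295.5 120 -43.6;python3 - <<'E'
from h import *
p=ctrl.camera('side')[0];cv2.imwrite('pics/g1.png',cv2.resize(p[100:220,180:330,::-1],None,fx=4,fy=4))
E
```

```text
t 2.6 at [545.9 296.8   4.5] open 0.536 F [-1.2  0.5  7.5]
shift [-115.5   -2.5   -1. ] turn [ 0.   0.1 -0.2] q6-> -18 rows 1.8 0.0 tilt 0.25
```

View pics/g1.png

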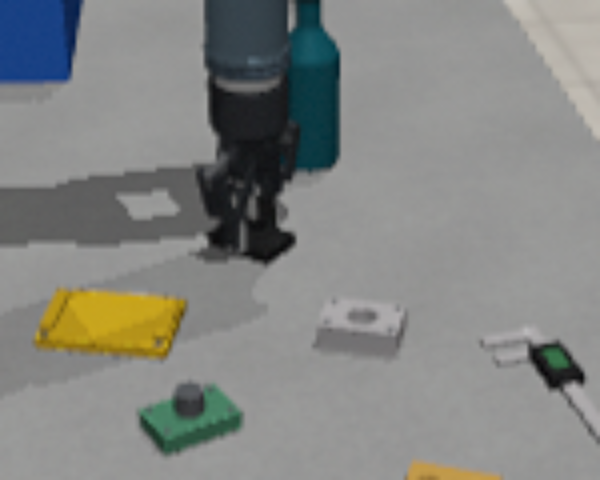

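The gripper holds the plate with the tips at the bench. The measured z is 4.5 against the commanded 1, so I will grip higher next time. Lifting now.

Request:
step_arm(motion=[[-30, 0, 0, 0, 0, 0, 255], [-80, 0, 0, 0, 0, 0, 255], [-120, 0, 0, 0, 0, 0, 255], [-120, 0, 0, 0, 0, 0, 255]])

```text
time_s: 3.15
eef_pos: [0.5469, 0.2968, 0.1265]
eef_rot: [0.659, 0.264, 0.654, -0.26]
wrist_force: [0.8, -0.2, -3.3]
opening: 0.535
```

```bash
python3 plan.py 544 -284.5 120 -11.6;python3 - <<'E'
from h import *
p=ctrl.camera('side')[0];cv2.imwrite('pics/g2.png',cv2.resize(p[70:190,180:330,::-1],None,fx=4,fy=4))
E
```

```text
t 3.15 at [546.9 296.8 126.5] open 0.535 F [ 0.8 -0.2 -3.3]
shift [   4.9 -423.4  398.4] turn [148.   -0.5  -0.5] q6-> 74 rows 9.3 13.8 tilt 0.51
```

View pics/g2.png

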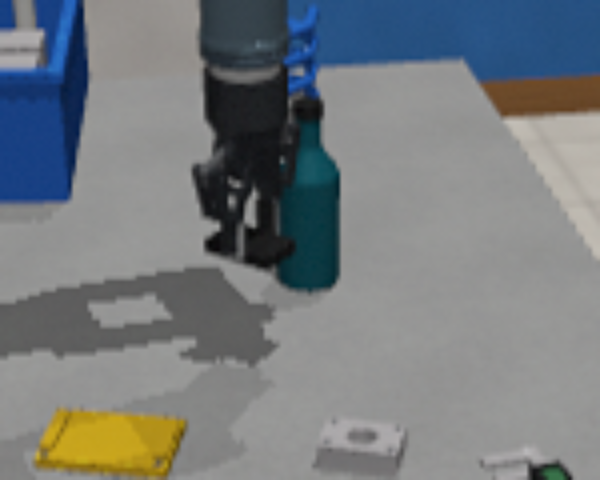

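```bash
sed -i 's/if best is None or abs(q6)<abs(best\[1\])/if abs(q6)<165 and (best is None or abs(dps)<abs(best[0]))/' plan.py; python3 plan.py 544 -284.5 120 -11.6; python3 -c "
from h import *
print(np.degrees(ctrl.get_obs()['q']).round(1))"
```

```text
t 3.2 at [545.1 296.2 123.6] open 0.539 F [-0.5  0.7 -3.3]
shift [   2.9 -421.5  399.4] turn [-32.    0.2  -0.2] q6-> -106 rows 9.3 3.0 tilt 0.22
[ 17.6  22.2  90.4  -0.   67.2 -28.9]
```

Request:
step_arm(motion=[[0, -420, 400, -32, 0, 0, 255], [0, -420, 400, -32, 0, 0, 255], [0, -420, 400, -32, 0, 0, 255], [0, -420, 400, -32, 0, 0, 255], [0, -420, 400, -32, 0, 0, 255], [0, -420, 400, -32, 0, 0, 255], [0, -420, 400, -32, 0, 0, 255], [0, -420, 400, -32, 0, 0, 255], [0, -420, 400, -32, 0, 0, 255], [0, -420, 400, -32, 0, 0, 255]])

```text
time_s: 4.45
eef_pos: [0.5427, -0.2868, 0.1192]
eef_rot: [0.702, 0.073, 0.704, -0.072]
wrist_force: [0.9, 1.2, -3.3]
opening: 0.534
```

Request:
step_arm(motion=[[20, 0, 0, 0, 0, 0, 255], [40, 0, 0, 0, 0, 0, 255], [60, 0, 0, 0, 0, 0, 255], [60, 0, 0, 0, 0, 0, 255], [60, 0, 0, 0, 0, 0, 255]])

```text
time_s: 5.08
eef_pos: [0.545, -0.2836, 0.062]
eef_rot: [0.704, 0.071, 0.703, -0.071]
wrist_force: [0.5, 0.0, -3.7]
opening: 0.535
```

```bash
python3 plan.py 544 -284.5 18 -11.6;python3 - <<'E'
from h import *
p=ctrl.camera('side')[0];cv2.imwrite('pics/g3.png',cv2.resize(p[190:310,200:350,::-1],None,fx=4,fy=4))
E
```

```text
t 5.08 at [ 545.  -283.6   62. ] open 0.535 F [ 0.5  0.  -3.7]
shift [44.  -1.1 -0.8] turn [0.1 0.  0. ] q6-> -106 rows 0.7 0.0 tilt 0.02
```

View pics/g3.png

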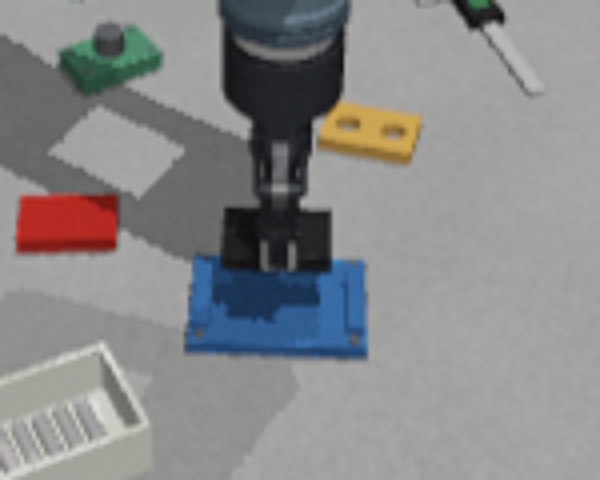

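The black plate is level and centred over the blue carrier.

Request:
step_arm(motion=[[20, -1, -1, 0, 0, 0, 255], [33, -1, -1, 0, 0, 0, 255], [40, -1, -1, 0, 0, 0, 255], [43, -1, -1, 0, 0, 0, 255], [45, -1, -1, 0, 0, 0, 255], [45, -1, -1, 0, 0, 0, 255], [45, -1, -1, 0, 0, 0, 255]])

```text
time_s: 6.0
eef_pos: [0.5436, -0.2851, 0.0172]
eef_rot: [0.704, 0.071, 0.703, -0.071]
wrist_force: [-0.6, -0.1, -3.8]
opening: 0.535
```

Request:
step_arm(motion=[[1, 0, 0, 0, 0, 0, 255], [1, 0, 0, 0, 0, 0, 255], [1, 0, 0, 0, 0, 0, 255]])

```text
time_s: 6.38
eef_pos: [0.5437, -0.2851, 0.0166]
eef_rot: [0.704, 0.071, 0.703, -0.071]
wrist_force: [-2.3, 1.4, 5.0]
opening: 0.536
```

Request:
step_arm(motion=[[0, 0, 0, 0, 0, 0, 0], [0, 0, 0, 0, 0, 0, 0], [0, 0, 0, 0, 0, 0, 0], [-2, 0, 0, 0, 0, 0, 0], [-10, 0, 0, 0, 0, 0, 0], [-50, 0, 0, 0, 0, 0, 0], [-104, 0, 0, 0, 0, 0, 0], [-104, 0, 0, 0, 0, 0, 0], [-104, 0, 0, 0, 0, 0, 0]])

```text
time_s: 7.5
eef_pos: [0.5433, -0.2848, 0.12]
eef_rot: [0.704, 0.071, 0.703, -0.071]
wrist_force: [-1.1, -0.1, -0.7]
opening: 0.998
```

```bash
python3 plan.py 623 119.7 120 -21.7
```

```text
t 7.5 at [ 543.3 -284.8  120. ] open 0.998 F [-1.1 -0.1 -0.7]
shift [ -0.  412.2  -2.9] turn [10.1  0.   0. ] q6-> -57 rows 6.6 0.9 tilt 0.03
```

Request:
step_arm(motion=[[0, 412, -3, 10, 0, 0, 0], [0, 412, -3, 10, 0, 0, 0], [0, 412, -3, 10, 0, 0, 0], [0, 412, -3, 10, 0, 0, 0], [0, 412, -3, 10, 0, 0, 0], [0, 412, -3, 10, 0, 0, 0], [0, 412, -3, 10, 0, 0, 0], [0, 412, -3, 10, 0, 0, 0], [0, 412, -3, 10, 0, 0, 0]])

```text
time_s: 8.62
eef_pos: [0.6219, 0.1189, 0.1182]
eef_rot: [0.694, 0.132, 0.696, -0.132]
wrist_force: [0.0, 0.3, -0.3]
opening: 0.998
```

```bash
python3 plan.py 623 119.7 10 -21.7; python3 - <<'E'
from h import *
p=ctrl.camera('top')[0];print(meas('top',p,'black',px=(379,197),z=.026)); print(meas('top',p,'blue'))
E
```

```text
t 8.62 at [621.9 118.9 118.2] open 0.998 F [ 0.   0.3 -0.3]
shift [108.2   1.3   1. ] turn [ 0.2 -0.1  0.1] q6-> -57 rows 1.7 0.0 tilt 0.16
(544.7, -261.1, 66.4, 9.1, -7.4)
(543.9, -284.6, 119.2, 84.7, -11.7)
```

Request:
step_arm(motion=[[60, 0, 0, 0, 0, 0, 0], [95, 0, 0, 0, 0, 0, 0], [108, 0, 0, 0, 0, 0, 0], [108, 0, 0, 0, 0, 0, 255], [108, 0, 0, 0, 0, 0, 255], [108, 0, 0, 0, 0, 0, 255], [108, 0, 0, 0, 0, 0, 255], [108, 0, 0, 0, 0, 0, 255], [108, 0, 0, 0, 0, 0, 255]])

```text
time_s: 9.8
eef_pos: [0.6248, 0.119, 0.0144]
eef_rot: [0.696, 0.132, 0.693, -0.132]
wrist_force: [-1.4, -2.3, 5.9]
opening: 0.543
```

```bash
python3 - <<'E'
from h import *
p=ctrl.camera('top')[0];q=ctrl.camera('side')[0]
c=cv2.resize(p[165:230,340:420,::-1],(400,325));d=cv2.resize(q[110:210,200:320,::-1],(390,325))
cv2.imwrite('pics/g4.png',np.hstack([c,d]))
N['black']=((0,0,0),(180,140,75))+N['black'][2:]
print(meas('top',p,'black',px=(379,197),z=.026,R=20))
E
```

```text
(540.7, -282.2, 70.9, 48.0, -11.9)
```

View pics/g4.png

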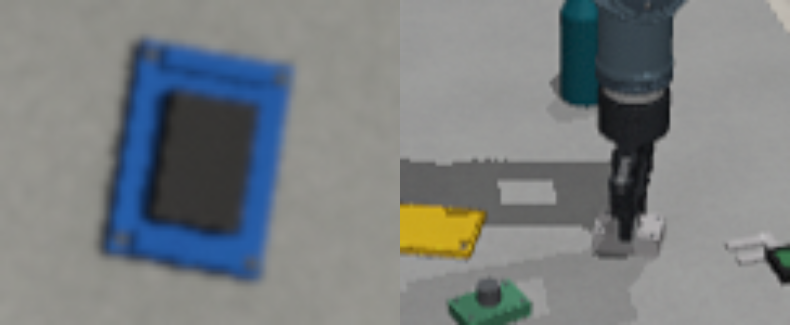

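The backing plate sits centred on blue at (540.7,-282.2), angle -11.9°. The jaws are on the steel block.

Request:
step_arm(motion=[[-20, 0, 0, 0, 0, 0, 255], [-70, 0, 0, 0, 0, 0, 255], [-110, 0, 0, 0, 0, 0, 255], [-110, 0, 0, 0, 0, 0, 255], [-110, 0, 0, 0, 0, 0, 255]])

```text
time_s: 10.52
eef_pos: [0.6216, 0.1195, 0.1204]
eef_rot: [0.694, 0.132, 0.696, -0.132]
wrist_force: [0.0, -0.7, -6.7]
opening: 0.537
```

```bash
python3 plan.py 543.5 -284.5 120 -11.7
```

```text
t 10.53 at [621.6 119.5 120.4] open 0.537 F [ 0.  -0.7 -6.7]
shift [   0.5 -404.5   75.8] turn [-9.8 -0.1  0. ] q6-> -106 rows 6.6 0.9 tilt 0.14
```

Request:
step_arm(motion=[[0, -404, 76, -10, 0, 0, 255], [0, -404, 76, -10, 0, 0, 255], [0, -404, 76, -10, 0, 0, 255], [0, -404, 76, -10, 0, 0, 255], [0, -404, 76, -10, 0, 0, 255], [0, -404, 76, -10, 0, 0, 255], [0, -404, 76, -10, 0, 0, 255], [0, -404, 76, -10, 0, 0, 255], [30, -404, 76, -10, 0, 0, 255], [50, -404, 76, -10, 0, 0, 255]])

```text
time_s: 11.78
eef_pos: [0.5435, -0.282, 0.0683]
eef_rot: [0.702, 0.072, 0.705, -0.07]
wrist_force: [-0.1, 1.2, -6.3]
opening: 0.539
```

```bash
python3 plan.py 543.5 -284.5 43 -11.7
```

```text
t 11.78 at [ 543.5 -282.    68.3] open 0.539 F [-0.1  1.2 -6.3]
shift [25.3 -2.6  0.6] turn [ 0.2 -0.3 -0.2] q6-> -106 rows 0.4 0.0 tilt 0.32
```

Request:
step_arm(motion=[[10, -1, 0, 0, 0, 0, 255], [18, -2, 0, 0, 0, 0, 255], [24, -2, 0, 0, 0, 0, 255], [26, -2, 0, 0, 0, 0, 255], [27, -2, 0, 0, 0, 0, 255], [27, -2, 0, 0, 0, 0, 255], [27, -2, 0, 0, 0, 0, 255]])

```text
time_s: 12.65
eef_pos: [0.545, -0.2864, 0.0452]
eef_rot: [0.704, 0.071, 0.703, -0.071]
wrist_force: [0.6, -0.4, -5.2]
opening: 0.534
```

Request:
step_arm(motion=[[2, 1, 1, 0, 0, 0, 255], [3, 1.5, 1.5, 0, 0, 0, 255], [3, 1.5, 1.5, 0, 0, 0, 255], [3, 1.5, 1.5, 0, 0, 0, 255]])

```text
time_s: 13.15
eef_pos: [0.5466, -0.285, 0.0418]
eef_rot: [0.704, 0.071, 0.704, -0.071]
wrist_force: [0.1, 0.1, -5.5]
opening: 0.534
```

Request:
step_arm(motion=[[1.5, 0, 0, 0, 0, 0, 255], [1.5, 0, 0, 0, 0, 0, 255], [1.5, 0, 0, 0, 0, 0, 255]])

```text
time_s: 13.52
eef_pos: [0.5467, -0.2852, 0.0405]
eef_rot: [0.704, 0.071, 0.703, -0.071]
wrist_force: [0.5, -0.1, -4.8]
opening: 0.54
```

Request:
step_arm(motion=[[-1, 0, -2, 0, 0, 0, 255], [-1, 0, -3, 0, 0, 0, 255], [0, 0, -3, 0, 0, 0, 255], [1, 0, -3, 0, 0, 0, 255], [1, 0, -3, 0, 0, 0, 255], [1, 0, -3, 0, 0, 0, 255]])

```text
time_s: 14.28
eef_pos: [0.5434, -0.2844, 0.0404]
eef_rot: [0.703, 0.071, 0.704, -0.071]
wrist_force: [-5.4, 3.6, 4.6]
opening: 0.537
```

Contact at 40.4, as predicted. Releasing, then on to the brass plate.

Request:
step_arm(motion=[[0, 0, 0, 0, 0, 0, 0], [0, 0, 0, 0, 0, 0, 0], [0, 0, 0, 0, 0, 0, 0], [-2, 0, 0, 0, 0, 0, 0], [-10, 0, 0, 0, 0, 0, 0], [-50, 0, 0, 0, 0, 0, 0], [-80, 0, 0, 0, 0, 0, 0], [-80, 0, 0, 0, 0, 0, 0], [-80, 0, 0, 0, 0, 0, 0]])

```text
time_s: 15.4
eef_pos: [0.5433, -0.2842, 0.1189]
eef_rot: [0.703, 0.071, 0.704, -0.071]
wrist_force: [0.3, 0.8, -0.2]
opening: 1.002
```

```bash
python3 plan.py 648.7 -113.2 100 -24.8
```

```text
t 15.4 at [ 543.3 -284.2  118.9] open 1.002 F [ 0.3  0.8 -0.2]
shift [ 18.9 188.7  69. ] turn [13.2 -0.  -0. ] q6-> -75 rows 3.2 1.2 tilt 0.03
```

Request:
step_arm(motion=[[19, 188.5, 69, 13.2, 0, 0, 0], [19, 188.5, 69, 13.2, 0, 0, 0], [19, 188.5, 69, 13.2, 0, 0, 0], [19, 188.5, 69, 13.2, 0, 0, 0], [19, 188.5, 69, 13.2, 0, 0, 0], [19, 188.5, 69, 13.2, 0, 0, 0], [19, 188.5, 69, 13.2, 0, 0, 0]])

```text
time_s: 16.27
eef_pos: [0.6484, -0.1154, 0.1004]
eef_rot: [0.69, 0.152, 0.691, -0.152]
wrist_force: [0.2, 0.1, -0.1]
opening: 1.0
```

```bash
python3 plan.py 648.7 -113.2 1 -24.8; python3 - <<'E'
from h import *
p=ctrl.camera('top')[0];print(meas('top',p,'brass'))
N['steel']=((0,0,100),(180,70,255))+N['steel'][2:]
print(meas('top',p,'steel',px=(379,197),z=.05,R=18))
E
```

```text
t 16.27 at [ 648.4 -115.4  100.4] open 1.0 F [ 0.2  0.1 -0.1]
shift [99.4  2.2 -0.6] turn [-0.1 -0.   0. ] q6-> -75 rows 1.6 0.0 tilt 0.02
(652.0, -120.1, 41.3, 39.0, -20.4)
(542.6, -270.9, 76.0, 75.1, 78.6)
```

Request:
step_arm(motion=[[55, 1, 0, 0, 0, 0, 0], [85, 1, 0, 0, 0, 0, 0], [99.5, 1, 0, 0, 0, 0, 0], [99.5, 1, 0, 0, 0, 0, 255], [99.5, 1, 0, 0, 0, 0, 255], [99.5, 1, 0, 0, 0, 0, 255], [99.5, 1, 0, 0, 0, 0, 255], [99.5, 1, 0, 0, 0, 0, 255], [99.5, 1, 0, 0, 0, 0, 255]])

```text
time_s: 17.45
eef_pos: [0.6511, -0.1135, 0.0033]
eef_rot: [0.692, 0.151, 0.689, -0.152]
wrist_force: [-1.2, -0.2, 6.4]
opening: 0.541
```

Request:
step_arm(motion=[[-20, 0, 0, 0, 0, 0, 255], [-70, 0, 0, 0, 0, 0, 255], [-110, 0, 0, 0, 0, 0, 255], [-110, 0, 0, 0, 0, 0, 255], [-110, 0, 0, 0, 0, 0, 255]])

```text
time_s: 18.08
eef_pos: [0.6485, -0.1123, 0.11]
eef_rot: [0.69, 0.152, 0.691, -0.151]
wrist_force: [0.1, 0.5, -4.1]
opening: 0.541
```

```bash
python3 plan.py 543.5 -284.5 110 -11.7; python3 - <<'E'
from h import *
p=ctrl.camera('top')[0];q=ctrl.camera('side')[0]
c=cv2.resize(p[165:230,340:420,::-1],(400,325));d=cv2.resize(q[150:290,220:340,::-1],(390,325*140*12//(120*12)))
d=cv2.resize(d,(390,455));c=cv2.copyMakeBorder(c,0,130,0,0,cv2.BORDER_CONSTANT)
cv2.imwrite('pics/g5.png',np.hstack([c,d]))
E
```

```text
t 18.07 at [ 648.5 -112.3  110. ] open 0.541 F [ 0.1  0.5 -4.1]
shift [ 1.000e-01 -2.003e+02 -2.330e+01] turn [-13.   -0.1  -0. ] q6-> -106 rows 3.2 1.2 tilt 0.09
```

View pics/g5.png

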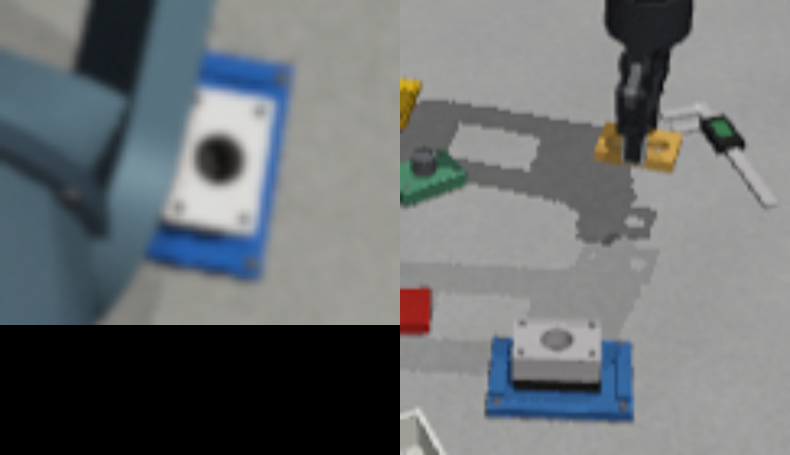

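The die block sits flat on the black plate, with its hole at crop (219,158). The brass plate is held level.

Request:
step_arm(motion=[[0, -200, -23, -13, 0, 0, 255], [0, -200, -23, -13, 0, 0, 255], [0, -200, -23, -13, 0, 0, 255], [0, -200, -23, -13, 0, 0, 255], [0, -200, -23, -13, 0, 0, 255], [10, -200, -23, -13, 0, 0, 255], [25, -200, -23, -13, 0, 0, 255], [40, -200, -23, -13, 0, 0, 255], [40, -200, -23, -13, 0, 0, 255], [40, -200, -23, -13, 0, 0, 255]])

```text
time_s: 19.42
eef_pos: [0.545, -0.2845, 0.0707]
eef_rot: [0.703, 0.072, 0.703, -0.072]
wrist_force: [-0.5, -0.6, -2.4]
opening: 0.532
```

```bash
python3 plan.py 543.5 -284.5 57 -11.7; python3 -c "
from h import *
print(cast('top',[(383.5,196.3)],.05))"
```

```text
t 19.43 at [ 545.  -284.5   70.7] open 0.532 F [-0.5 -0.6 -2.4]
shift [13.7 -0.3 -1.4] turn [-0. -0. -0.] q6-> -106 rows 0.2 0.0 tilt 0.0
[[ 0.54108288 -0.28442309  0.05      ]]
```

Request:
step_arm(motion=[[7, 0, -2, 0, 0, 0, 255], [12, 0, -2, 0, 0, 0, 255], [14, 0, -2, 0, 0, 0, 255], [15, 0, -2, 0, 0, 0, 255], [15, 0, -2, 0, 0, 0, 255], [15, 0, -2, 0, 0, 0, 255]])

```text
time_s: 20.18
eef_pos: [0.5429, -0.2844, 0.056]
eef_rot: [0.703, 0.072, 0.703, -0.072]
wrist_force: [-0.5, 0.4, -3.9]
opening: 0.535
```

Request:
step_arm(motion=[[1, 0, 0, 0, 0, 0, 255], [1.5, 0, 0, 0, 0, 0, 255], [1.5, 0, 0, 0, 0, 0, 255]])

```text
time_s: 20.55
eef_pos: [0.5428, -0.2842, 0.0542]
eef_rot: [0.703, 0.072, 0.703, -0.072]
wrist_force: [-0.4, 0.8, -3.0]
opening: 0.537
```

Request:
step_arm(motion=[[1, 0, 0, 0, 0, 0, 255], [1, 0, 0, 0, 0, 0, 255], [1, 0, 0, 0, 0, 0, 255]])

```text
time_s: 20.92
eef_pos: [0.5429, -0.2843, 0.0533]
eef_rot: [0.703, 0.072, 0.703, -0.072]
wrist_force: [1.1, 0.4, -2.2]
opening: 0.54
```

Request:
step_arm(motion=[[0.7, 0, 0, 0, 0, 0, 255], [0.7, 0, 0, 0, 0, 0, 255], [0.7, 0, 0, 0, 0, 0, 255]])

```text
time_s: 21.3
eef_pos: [0.5429, -0.2844, 0.0532]
eef_rot: [0.703, 0.072, 0.703, -0.072]
wrist_force: [-3.8, 3.1, 5.9]
opening: 0.532
```

Contact. Releasing, then to the red plate.

Request:
step_arm(motion=[[0, 0, 0, 0, 0, 0, 0], [0, 0, 0, 0, 0, 0, 0], [0, 0, 0, 0, 0, 0, 0], [-2, 0, 0, 0, 0, 0, 0], [-10, 0, 0, 0, 0, 0, 0], [-50, 0, 0, 0, 0, 0, 0], [-70, 0, 0, 0, 0, 0, 0], [-70, 0, 0, 0, 0, 0, 0], [-70, 0, 0, 0, 0, 0, 0]])

```text
time_s: 22.42
eef_pos: [0.5422, -0.2838, 0.1216]
eef_rot: [0.703, 0.073, 0.704, -0.072]
wrist_force: [0.6, -0.3, -0.7]
opening: 1.002
```

```bash
python3 plan.py 408.2 -181.5 100 -7.1
```

```text
t 22.43 at [ 542.2 -283.8  121.6] open 1.002 F [ 0.6 -0.3 -0.7]
shift [  21.8   72.9 -152. ] turn [-4.7 -0.1 -0. ] q6-> -107 rows 2.7 0.4 tilt 0.08
```

Request:
step_arm(motion=[[22, 73, -152, -4.7, 0, 0, 0], [22, 73, -152, -4.7, 0, 0, 0], [22, 73, -152, -4.7, 0, 0, 0], [22, 73, -152, -4.7, 0, 0, 0], [22, 73, -152, -4.7, 0, 0, 0], [22, 73, -152, -4.7, 0, 0, 0], [22, 73, -152, -4.7, 0, 0, 0]])

```text
time_s: 23.3
eef_pos: [0.4095, -0.1825, 0.1007]
eef_rot: [0.706, 0.044, 0.706, -0.044]
wrist_force: [0.2, -0.4, 0.1]
opening: 1.0
```

```bash
python3 plan.py 408.2 -181.5 1 -7.1; python3 - <<'E'
from h import *
p=ctrl.camera('top')[0];q=ctrl.camera('side')[0]
print(meas('top',p,'brass',px=(385,197),z=.062),meas('side',q,'brass',px=(270,250),z=.062))
E
```

```text
t 23.3 at [ 409.5 -182.5  100.7] open 1.0 F [ 0.2 -0.4  0.1]
shift [99.7  0.9 -1.5] turn [0. 0. 0.] q6-> -107 rows 1.6 0.0 tilt 0.02
(540.7, -282.6, 71.6, 47.6, -11.7) (541.0, -288.2, 70.7, 57.8, -11.8)
```

Blue stack: the stripper is at (540.7,-282.6), angle -11.7°, about 3.7 mm off the carrier centre. Good.

Request:
step_arm(motion=[[55, 0.5, -1, 0, 0, 0, 0], [85, 0.5, -1, 0, 0, 0, 0], [99.5, 0.5, -1, 0, 0, 0, 0], [99.5, 0.5, -1, 0, 0, 0, 255], [99.5, 0.5, -1, 0, 0, 0, 255], [99.5, 0.5, -1, 0, 0, 0, 255], [99.5, 0.5, -1, 0, 0, 0, 255], [99.5, 0.5, -1, 0, 0, 0, 255], [99.5, 0.5, -1, 0, 0, 0, 255]])

```text
time_s: 24.52
eef_pos: [0.4091, -0.1822, 0.0028]
eef_rot: [0.707, 0.043, 0.705, -0.044]
wrist_force: [-2.3, 0.1, 7.3]
opening: 0.542
```

Request:
step_arm(motion=[[-20, 0, 0, 0, 0, 0, 255], [-70, 0, 0, 0, 0, 0, 255], [-110, 0, 0, 0, 0, 0, 255], [-110, 0, 0, 0, 0, 0, 255], [-110, 0, 0, 0, 0, 0, 255]])

```text
time_s: 25.15
eef_pos: [0.4074, -0.1808, 0.1106]
eef_rot: [0.706, 0.044, 0.706, -0.043]
wrist_force: [-0.5, -0.6, -3.1]
opening: 0.541
```

```bash
python3 plan.py 401.5 169 110 -17.5
```

```text
t 25.15 at [ 407.4 -180.8  110.6] open 0.541 F [-0.5 -0.6 -3.1]
shift [  0.7 346.4 -48.9] turn [10.4 -0.  -0. ] q6-> -50 rows 5.6 1.0 tilt 0.03
```

Request:
step_arm(motion=[[0, 346, -49, 10.4, 0, 0, 255], [0, 346, -49, 10.4, 0, 0, 255], [0, 346, -49, 10.4, 0, 0, 255], [0, 346, -49, 10.4, 0, 0, 255], [0, 346, -49, 10.4, 0, 0, 255], [0, 346, -49, 10.4, 0, 0, 255], [20, 346, -49, 10.4, 0, 0, 255], [50, 346, -49, 10.4, 0, 0, 255], [70, 346, -49, 10.4, 0, 0, 255], [70, 346, -49, 10.4, 0, 0, 255]])

```text
time_s: 26.4
eef_pos: [0.3985, 0.1678, 0.0382]
eef_rot: [0.696, 0.107, 0.701, -0.108]
wrist_force: [-1.3, -0.2, -3.2]
opening: 0.537
```

```bash
python3 plan.py 401.5 169 17 -17.5
```

```text
t 26.4 at [398.5 167.8  38.2] open 0.537 F [-1.3 -0.2 -3.2]
shift [21.1  2.1  2.6] turn [ 0.  -0.4  0.2] q6-> -50 rows 0.3 0.0 tilt 0.43
```

Request:
step_arm(motion=[[10, 1, 1, 0, 0, 0, 255], [18, 1, 1, 0, 0, 0, 255], [22, 1, 1, 0, 0, 0, 255], [23, 1, 1, 0, 0, 0, 255], [23, 1, 1, 0, 0, 0, 255], [23, 1, 1, 0, 0, 0, 255]])

```text
time_s: 27.15
eef_pos: [0.4033, 0.1689, 0.0184]
eef_rot: [0.699, 0.107, 0.699, -0.107]
wrist_force: [0.1, -0.3, -3.0]
opening: 0.539
```

Request:
step_arm(motion=[[0.7, 0, 0, 0, 0, 0, 255], [0.7, 0, 0, 0, 0, 0, 255], [0.7, 0, 0, 0, 0, 0, 255]])

```text
time_s: 27.52
eef_pos: [0.4031, 0.1688, 0.0174]
eef_rot: [0.699, 0.107, 0.699, -0.107]
wrist_force: [-0.1, -0.2, -2.8]
opening: 0.541
```

Request:
step_arm(motion=[[1, 0, -1.5, 0, 0, 0, 255], [1.7, 0, -1.5, 0, 0, 0, 255], [1.7, 0, -1.5, 0, 0, 0, 255], [1.7, 0, -1.5, 0, 0, 0, 255]])

```text
time_s: 28.02
eef_pos: [0.4016, 0.1693, 0.0157]
eef_rot: [0.699, 0.107, 0.699, -0.107]
wrist_force: [0.7, 0.8, -3.1]
opening: 0.54
```

Request:
step_arm(motion=[[0.7, 0, 0, 0, 0, 0, 255], [0.7, 0, 0, 0, 0, 0, 255], [0.7, 0, 0, 0, 0, 0, 255]])

```text
time_s: 28.4
eef_pos: [0.4016, 0.1693, 0.015]
eef_rot: [0.699, 0.107, 0.699, -0.107]
wrist_force: [-0.0, 0.6, -2.7]
opening: 0.543
```

Request:
step_arm(motion=[[0.7, 0, 0, 0, 0, 0, 255], [0.7, 0, 0, 0, 0, 0, 255], [0.7, 0, 0, 0, 0, 0, 255]])

```text
time_s: 28.78
eef_pos: [0.4016, 0.1693, 0.0148]
eef_rot: [0.699, 0.107, 0.699, -0.107]
wrist_force: [-3.4, -0.5, 6.1]
opening: 0.541
```

Contact. Releasing, then to the green punch block.

Request:
step_arm(motion=[[0, 0, 0, 0, 0, 0, 0], [0, 0, 0, 0, 0, 0, 0], [0, 0, 0, 0, 0, 0, 0], [-2, 0, 0, 0, 0, 0, 0], [-10, 0, 0, 0, 0, 0, 0], [-50, 0, 0, 0, 0, 0, 0], [-95, 0, 0, 0, 0, 0, 0], [-95, 0, 0, 0, 0, 0, 0], [-95, 0, 0, 0, 0, 0, 0]])

```text
time_s: 29.9
eef_pos: [0.4015, 0.1693, 0.1094]
eef_rot: [0.699, 0.107, 0.699, -0.107]
wrist_force: [-0.1, -0.3, 0.1]
opening: 1.0
```

```bash
python3 plan.py 457.3 9.5 110 22.7
```

```text
t 29.9 at [401.5 169.3 109.4] open 1.0 F [-0.1 -0.3  0.1]
shift [  -0.6 -135.7  101.2] turn [-40.2   0.   -0. ] q6-> -112 rows 2.7 3.8 tilt 0.02
```

Request:
step_arm(motion=[[-1, -136, 101, -40.2, 0, 0, 0], [-1, -136, 101, -40.2, 0, 0, 0], [-1, -136, 101, -40.2, 0, 0, 0], [-1, -136, 101, -40.2, 0, 0, 0], [-1, -136, 101, -40.2, 0, 0, 0], [-1, -136, 101, -40.2, 0, 0, 0], [-1, -136, 101, -40.2, 0, 0, 0], [-1, -136, 101, -40.2, 0, 0, 0]])

```text
time_s: 30.9
eef_pos: [0.457, 0.01, 0.1102]
eef_rot: [0.693, -0.139, 0.693, 0.14]
wrist_force: [1.2, 0.3, 0.1]
opening: 0.997
```

```bash
python3 plan.py 457.5 9.5 4 22.7; python3 - <<'E'
from h import *
p=ctrl.camera('top')[0]
print(meas('top',p,'red',px=(216,250),z=.026))
E
```

```text
t 30.9 at [457.   10.  110.2] open 0.997 F [1.2 0.3 0.1]
shift [106.2  -0.6   0.3] turn [ 0.1 -0.  -0. ] q6-> -112 rows 1.7 0.0 tilt 0.01
(401.5, 168.7, 69.2, 45.7, -17.5)
```

Spacer is at (401.5,168.7), angle -17.5°, right on the yellow carrier centre. Gripping the green block.

Request:
step_arm(motion=[[60, -0.5, 0, 0, 0, 0, 0], [95, -0.5, 0, 0, 0, 0, 0], [106, -0.5, 0, 0, 0, 0, 0], [106, -0.5, 0, 0, 0, 0, 255], [106, -0.5, 0, 0, 0, 0, 255], [106, -0.5, 0, 0, 0, 0, 255], [106, -0.5, 0, 0, 0, 0, 255], [106, -0.5, 0, 0, 0, 0, 255], [106, -0.5, 0, 0, 0, 0, 255]])

```text
time_s: 32.08
eef_pos: [0.4589, 0.0086, 0.0062]
eef_rot: [0.694, -0.14, 0.692, 0.139]
wrist_force: [-1.0, 1.6, 7.0]
opening: 0.54
```

Request:
step_arm(motion=[[-20, 0, 0, 0, 0, 0, 255], [-70, 0, 0, 0, 0, 0, 255], [-110, 0, 0, 0, 0, 0, 255], [-110, 0, 0, 0, 0, 0, 255], [-110, 0, 0, 0, 0, 0, 255]])

```text
time_s: 32.7
eef_pos: [0.4564, 0.009, 0.1135]
eef_rot: [0.693, -0.139, 0.694, 0.14]
wrist_force: [0.3, 0.2, -5.4]
opening: 0.54
```

```bash
python3 plan.py 401.5 169 112 -17.5
```

```text
t 32.7 at [456.4   9.  113.5] open 0.54 F [ 0.3  0.2 -5.4]
shift [  1.6 168.8  11.2] turn [40.2 -0.1 -0. ] q6-> -50 rows 2.7 3.8 tilt 0.07
```

Request:
step_arm(motion=[[0, 169, 11, 40.2, 0, 0, 255], [0, 169, 11, 40.2, 0, 0, 255], [0, 169, 11, 40.2, 0, 0, 255], [0, 169, 11, 40.2, 0, 0, 255], [0, 169, 11, 40.2, 0, 0, 255], [20, 169, 11, 40.2, 0, 0, 255], [50, 169, 11, 40.2, 0, 0, 255], [60, 169, 11, 40.2, 0, 0, 255], [60, 169, 11, 40.2, 0, 0, 255], [60, 169, 11, 40.2, 0, 0, 255]])

```text
time_s: 33.95
eef_pos: [0.4031, 0.1687, 0.055]
eef_rot: [0.699, 0.107, 0.698, -0.107]
wrist_force: [0.5, 0.1, -4.1]
opening: 0.538
```

```bash
python3 plan.py 401.5 169 34 -17.5; python3 - <<'E'
from h import *
p=ctrl.camera('side')[0];cv2.imwrite('pics/g6.png',cv2.resize(p[100:220,150:300,::-1],None,fx=4,fy=4))
E
```

```text
t 33.95 at [403.1 168.7  55. ] open 0.538 F [ 0.5  0.1 -4.1]
shift [21.  -0.2 -1.6] turn [ 0.1  0.1 -0. ] q6-> -50 rows 0.3 0.0 tilt 0.08
```

View pics/g6.png

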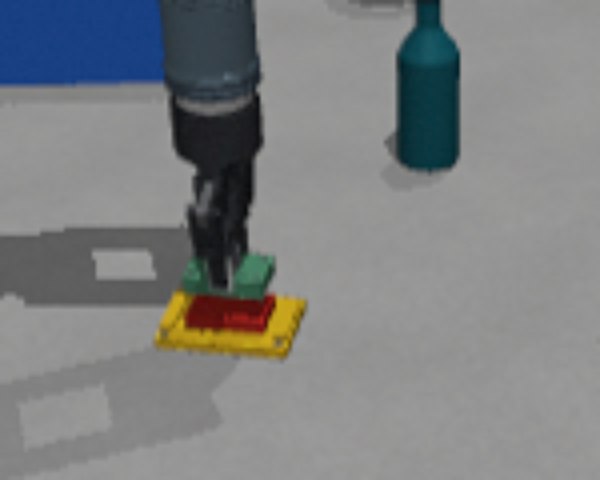

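The green block is held level above the red spacer.

Request:
step_arm(motion=[[10, 0, -1.5, 0, 0, 0, 255], [17, 0, -1.5, 0, 0, 0, 255], [20, 0, -1.5, 0, 0, 0, 255], [21, 0, -1.5, 0, 0, 0, 255], [21, 0, -1.5, 0, 0, 0, 255], [21, 0, -1.5, 0, 0, 0, 255]])

```text
time_s: 34.75
eef_pos: [0.401, 0.1694, 0.0335]
eef_rot: [0.699, 0.107, 0.699, -0.107]
wrist_force: [0.2, -0.1, -4.7]
opening: 0.541
```

Request:
step_arm(motion=[[0.8, 0, 0, 0, 0, 0, 255], [0.8, 0, 0, 0, 0, 0, 255], [0.8, 0, 0, 0, 0, 0, 255]])

```text
time_s: 35.12
eef_pos: [0.4008, 0.1693, 0.0325]
eef_rot: [0.699, 0.107, 0.699, -0.107]
wrist_force: [-0.3, -0.4, -5.6]
opening: 0.537
```

Request:
step_arm(motion=[[0.7, 0, 0, 0, 0, 0, 255], [0.7, 0, 0, 0, 0, 0, 255], [0.7, 0, 0, 0, 0, 0, 255]])

```text
time_s: 35.5
eef_pos: [0.4008, 0.1693, 0.0322]
eef_rot: [0.699, 0.107, 0.699, -0.107]
wrist_force: [-4.0, -1.0, 6.4]
opening: 0.543
```

Request:
step_arm(motion=[[0, 0, 0, 0, 0, 0, 0], [0, 0, 0, 0, 0, 0, 0], [0, 0, 0, 0, 0, 0, 0], [-2, 0, 0, 0, 0, 0, 0], [-10, 0, 0, 0, 0, 0, 0], [-50, 0, 0, 0, 0, 0, 0], [-110, 0, 0, 0, 0, 0, 0], [-160, 0, 0, 0, 0, 0, 0], [-160, 0, 0, 0, 0, 0, 0], [-160, 0, 0, 0, 0, 0, 0]])

```text
time_s: 36.75
eef_pos: [0.4004, 0.1693, 0.1916]
eef_rot: [0.699, 0.107, 0.699, -0.107]
wrist_force: [-0.4, 0.1, -0.8]
opening: 0.997
```

```bash
python3 plan.py 440 -40 200 -17.5
```

```text
t 36.75 at [400.4 169.3 191.6] open 0.997 F [-0.4  0.1 -0.8]
shift [  -8.4 -187.8  100.6] turn [0. 0. 0.] q6-> -78 rows 3.4 0.0 tilt 0.0
```

Request:
step_arm(motion=[[-8, -188, 100, 0, 0, 0, 0], [-8, -188, 100, 0, 0, 0, 0], [-8, -188, 100, 0, 0, 0, 0], [-8, -188, 100, 0, 0, 0, 0], [-8, -188, 100, 0, 0, 0, 0], [-8, -188, 100, 0, 0, 0, 0], [-8, -188, 100, 0, 0, 0, 0]])

```text
time_s: 37.62
eef_pos: [0.4392, -0.0387, 0.1992]
eef_rot: [0.699, 0.107, 0.699, -0.107]
wrist_force: [0.2, 1.1, -0.1]
opening: 0.998
```

```bash
python3 - <<'E'
from h import *
p,dp=ctrl.camera('top');q=ctrl.camera('side')[0]
print(meas('top',p,'green',px=(214,248),z=.044),meas('top',p,'brass',px=(385,197),z=.062),meas('side',q,'brass',px=(270,250),z=.062))
c=np.hstack([cv2.resize(p[150:290,50:450,::-1],None,fx=2,fy=2)])
d=np.hstack([cv2.resize(q[150:220,165:265,::-1],(400,280)),cv2.resize(q[220:290,220:320,::-1],(400,280))])
cv2.imwrite('pics/f.png',np.vstack([c,d]))
E
```

```text
(400.7, 168.1, 68.1, 45.0, -17.0) (540.7, -282.7, 71.5, 47.5, -11.8) (541.0, -288.2, 70.7, 57.8, -11.8)
```

View pics/f.png

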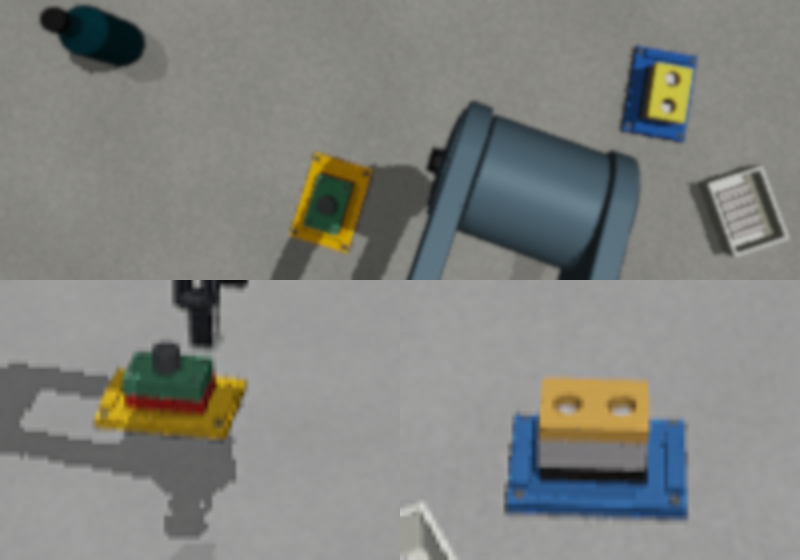

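Both stacks stand square, flat and centred, and the bottle and bin look undisturbed. The punch block is at (400.7,168.1), within 2 mm of the carrier centre, and the gripper is clear. Handing in.

```bash
python3 -c "
from bench import ctrl
print(ctrl.hand_in())"
```

```text
the job is handed in; nothing more can be done
None
```

I built both stacks and handed the job in at about 38 s of the 141 s allowed; the hand-in gave no verdict. Each piece was lowered until the wrist force showed contact, then released.

The camera measurements after placing were all inside the 12 mm and 0.2 rad limits:

| Piece | Offset from carrier centre | Angle against carrier |
|---|---|---|
| Backing plate (blue) | about 4 mm | within 0.5° |
| Die block (blue) | about 3 mm | square by eye only |
| Stripper plate (blue) | about 3.7 mm | within 0.5° |
| Spacer plate (yellow) | under 1 mm | within 0.5° |
| Punch block (yellow) | about 1 mm | about 0.6° |

- **Final picture:** both stacks look flat, the punch points up and the gripper is clear. The bottle and bin appear where they were.
- **Caliper:** it was outside the last crop. It looked undisturbed in an earlier side view, and the arm did not work near it after that.
- **Checks that disagreed:** the side view puts the stripper plate about 5.5 mm further toward the camera than the top view does, because it also sees the plate's side face; it showed the same shift at the start. The colour-mask readings of the black plate and the die block failed at first. The black plate was re-measured with a wider threshold; the die block's position comes from its hole.

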